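# Re-level a stencil printer frame with its stop screw

## Task

The block under the stencil printer's stop screw has been changed for another board thickness, so the hinged frame no longer closes level. Lay the spirit level along either side rail of the frame and let go of it; then grip the orange knob of the stop screw, press the spring-lifted frame down until the screw stands firmly on its block, and turn the knob whichever way brings the bubble to rest between the two black lines. Finish still gripping the knob and pressing the frame down like that, ready for the lock nut to be tightened, and leave the tin, jar and squeegee where they are.

Things in the scene. Friction and masses are not known exactly. Their poses are not given: they have to be found in the camera images.
- printer: Grey base of the stencil printer, 340 x 250 mm, fixed; its top face is 30 mm above the desk. Origin on the desk at its middle; x points from the knob end to the hinge. A spring at the hinge lifts the front (knob end) of the frame. Pressing it down at the knob takes about 4 to 8 N with the level on it; let go, it rises again, damped.
- frame: Aluminium stencil frame, 262 x 220 x 15 mm, hinged at its far end. Origin on the hinge pin, mid-width, mid-thickness, 53.5 mm above the desk. x from knob end to hinge, y left, z up; level when x is horizontal, 0.06 rad front-up at rest. Top face at z +7.5 mm. Side rails 40 mm wide, x -260 to 0, centred at y +90 and -90; the stencil sheet between lies 12 mm below the rail tops.
- rail_left (a point): Point on the top face of the left side rail (y +90), mid-width, 135 mm in front of the hinge: a good middle for the spirit level. Axes as frame.
- rail_right (a point): The same point on the right side rail (y -90). Axes as frame.
- knob: Orange round knurled knob, 36 mm across, 24 mm tall, on the stop screw at the middle of the front rail, 240 mm from the hinge. Origin on the axis at its underside, 16 mm above the rail top (give or take 2 mm); z up. The screw's tip, 39.5 mm below the origin, lands on the block under it. Turns with about 0.05 N m and stays where it is left; its whole range is 2.6 rad either way of the middle.
- knob_grip (a point): On the knob's axis, 14 mm above its underside: where to grip. Rides with the frame, 14 mm higher when it is up. Right-hand thread, 8 mm a turn: clockwise from above drives the screw down, so with the tip on its block the frame's front rises (the knob keeps its height) and the bubble moves 13 mm per rad towards the knob end. 0.8 to 1.6 rad are needed, one way or the other.
- block_thin: Brass stop block 50 x 26 x 6 mm on the base, fixed. Origin: centre of the underside, 30 mm above the desk. One of the two blocks lies under the stop screw, the other is parked at the base's left front corner. With the thin one under the screw the frame's front closes too low.
- block_thick: Blue stop block 50 x 26 x 9 mm, placed likewise. With the thick one under the screw the frame's front closes too high.
- level: Red bench spirit level, 160 long (x) x 28 wide x 30 mm tall, with a yellow-green vial along the middle of its top, up to 39 mm; about 0.4 kg. Lies loose on the desk to the right of the printer. Origin: centre of the underside; x towards the end with the small cross vial, z up. Grip it across its width at the middle; it may lie either way round on the rail.
- bubble (a joint): Position of the bubble along the level's x, in m; 0 = centred. The pale bubble is 24 mm long and runs to the higher end, 2.5 mm per milliradian of slope, at most 28 mm either way; it settles in 1 to 2 s. It lies between the two black lines of the vial when within 3 mm of centre.
- bubble_mid (a point): Top of the bubble's middle: pale bubble in the yellow-green vial. Moves with the bubble.
- tin: Bystander: stainless screw tin, 87 mm diameter, 48 mm tall. Origin: centre of the underside.
- jar: Bystander: solder paste jar with blue cap, 60 mm diameter, 60 mm tall. Origin: centre of the underside.
- squeegee: Bystander: squeegee with wooden grip 150 mm long (y) and steel blade, 18 mm tall. Origin: under the middle of the grip.
Not all that is in view belongs to the job. What is meant by the level is not blue or turquoise, and is the larger of those in its own colour.

How it is judged:
By the outcome, as a careful person would: the job done as asked, in the order asked, and still so for the second after the job is handed in, while the arm keeps its last pose, push and grip.
It also fails if it takes over 58 s, if anything falls off the work surface, if the arm or the gripper's body presses on something with over 40 N, if the wrist force passes 120 N, or if a joint passes its speed limit or range.

## Robot

A 6-joint arm with a two-finger parallel gripper is mounted at the origin on the work surface. World frame = base frame: x ahead of the robot, y to its left, z up, the work surface at z = 0. Lengths are in m, angles in rad, forces in N, time in s.
With the tool pointing down it reaches from about 0.375 to 0.975 m from the base axis. Payload 3.8 kg.
Tool frame: the origin (TCP) lies at the very end of the fingers, on their centre line; the grasp point (between the pads) lies 19 mm behind it; z points along the fingers, y is the direction in which the jaws open and shut (so a half turn about z gives the same grasp; the last joint's range is limited). The gripper opens to 88 mm and grips with 3 to 60 N. Pads are 18 mm wide; open, the fingers measure 123 mm over their backs; the gripper's body (75 mm by 187 mm) begins 45 mm behind the grasp point.
Start: joints at [-1.292, 0.264, 1.604, -0, 1.274, -0.037], TCP at [0.21, -0.642, 0.239] pointing down, gripper open.
Joint ranges: [-2.63, 2.63], [-0.94, 2.18], [0.31, 2.57], [-1.31, 4.45], [0, 2.66], [-2.55, 2.55]. Speed limits (rad/s): [2.57, 2.57, 3.14, 3.14, 3.14, 3.14].

## Interface

Orientations are given as a unit quaternion [x, y, z, w].
In Python, from station import env, eoat, planner, cams, boxes_of, trace, read_time_s, read_joint_positions, read_qd, read_joint_efforts, read_tool_pos, read_eef_rot, read_contact_force, read_wrist_torque, read_finger_gap gives the robot as it stands. Calls block until the motion is done:
- env.movep(position, orientation): joint-space move of the TCP to a pose.
- env.line_to(position, attitude=None, max_speed=0.15, guard=None): straight line of the TCP; attitude=None keeps the orientation; max_speed is the mean speed in m/s. With guard (N) it stops when the force on the tool has changed by that much, and returns True; else False.
- env.set_joints(angles): joint-space move.
- eoat.grip(opening, newtons=None): finger opening in m; newtons is the grip in N (None keeps the last); returns when the fingers have stopped.
- env.wait(seconds).
- planner.ik(position, orientation): joint angles nearest the present ones, or None.
- cams.read_camera(name): name is "side" or "top"; returns a dict with "frame" (480x640x3 uint8, red, green, blue), "depth" (480x640 float32, m along the optical axis (not along the pixel's ray), 0 where there is no reading), "K" (3x3 intrinsics, pixels), "dist_coeffs" ([k1, k2, p1, p2, k3] as OpenCV has them; the pictures are not rectified), "xyz" and "rotation" of the camera in the world. Camera axes: x right, y up, looking along -z (the intrinsics and any distortion apply to the point x, -y, -z); pixel columns grow to the right and rows downward; lengths in m; the calibration is good to about 2 mm. A picture is of the moment at which its call begins.
A pose or a line that the arm cannot do raises env.MotionError and nothing moves.
- env.finish_job(): hands the job in, once; it reports no verdict.
Trained networks look in the newest picture that a camera, given by its name, has taken for a name from the list of things; names that differ only in an ending like _2 or _b are one class to them, and where a whole thing is asked for, a point or a joint stands for the part that bears it (a point fixed in the world has none). Each returns a list of dicts, best first, with "confidence" (0 to 1); they miss things now and then, are a little off and sometimes report something else, mostly with a low value. They report only what shows in the picture. A call takes as long as a camera call. They do not tell look-alikes from the thing itself.
- boxes_of(query, camera): "extent" ([left, top, right, bottom] in pixels, round what is visible of it).
- trace(query, camera): "mask" (480x640 bool, what is visible of it) and "extent" ([left, top, right, bottom] in pixels, round what is visible of it).
Readings, each from a call of its own:
- read_time_s(): time.
- read_joint_positions(): joint angles.
- read_qd(): joint speeds.
- read_joint_efforts(): joint torques, N m.
- read_tool_pos(): TCP position.
- read_eef_rot(): TCP orientation.
- read_contact_force(): force on the tool from outside, world axes, zero at the start.
- read_wrist_torque(): the same for the moment, N m.
- read_finger_gap(): finger opening in m.
Only numpy, scipy, OpenCV 4.12 (cv2) and the standard library are available. Lean on these libraries where they do the work, as an engineer would, in place of code of your own. Each camera call takes 0.05 s, during which the arm holds its last target. There are 200 camera calls.

## Working session

There is one attempt and no reset: what is moved stays moved. The work goes in short steps, each a Python script; the robot and the scene stay as the last script left them, time stands still between calls to the robot, and variables do not carry over. Pictures are saved under pics/ and viewed, about 8 in all and at most 12, crops included, and the job is handed in when it is done.

```bash
ls; mkdir -p pics; cat > h.py <<'E'
import numpy as np, cv2
from scipy.spatial.transform import Rotation as R
from station import *
def shot(n,png=None):
    c=cams.read_camera(n)
    if png: cv2.imwrite('pics/'+png,c["frame"][:,:,::-1])
    return c
def rot(c):
    r=np.array(c["rotation"],float)
    return r if r.shape==(3,3) else R.from_quat(r).as_matrix()
def rays(c,px):
    p=cv2.undistortPoints(np.array(px,float).reshape(-1,1,2),np.array(c["K"],float),np.array(c["dist_coeffs"],float)).reshape(-1,2)
    d=np.c_[p[:,0],-p[:,1],-np.ones(len(p))]
    return d@rot(c).T       # per unit depth
def at_depth(c,px,dep): return np.array(c["xyz"])+rays(c,px)*np.array(dep).reshape(-1,1)
def at_z(c,px,z):
    d=rays(c,px); o=np.array(c["xyz"]); return o+d*((z-o[2])/d[:,2])[:,None]
def proj(c,P):
    q=(np.atleast_2d(P)-np.array(c["xyz"]))@rot(c); q=q*[1,-1,-1]
    return cv2.projectPoints(q,np.zeros(3),np.zeros(3),np.array(c["K"],float),np.array(c["dist_coeffs"],float))[0].reshape(-1,2)
def maskpts(c,m):
    v,u=np.nonzero(m&(c["depth"]>0)); return at_depth(c,np.c_[u,v],c["depth"][v,u])
def down(yaw): return (R.from_euler('z',yaw)*R.from_euler('x',np.pi)).as_quat()
E
python3 - <<'E'
from h import *
for n in ["top","side"]:
    c=shot(n,n+"0.png"); print(n,c["xyz"],np.array(c["rotation"]).round(3).tolist(),np.array(c["K"])[0,0],c["dist_coeffs"])
    for q in ["level","knob","frame","printer","block_thin","block_thick","bubble_mid","tin","jar","squeegee"]:
        for t in trace(q,n)[:3]:
            P=maskpts(c,t["mask"]); print(q,round(t["confidence"],2),np.array(t["extent"]).astype(int).tolist(),t["mask"].sum(),np.median(P,0).round(3) if len(P) else None, np.percentile(P[:,2],95).round(3) if len(P) else None)
print(read_time_s(), read_eef_rot())
E
```

```text
pics
top [ 0.30314826 -0.0433203   1.49456078] [-0.056, 0.052, 0.711, -0.699] 519.5795747257424 [-0.12402192  0.          0.          0.          0.        ]
level 0.92 [416, 227, 456, 278] 724 [ 0.465 -0.338  0.031] 0.041
level 0.84 [345, 288, 389, 307] 363 [ 0.34  -0.141  0.025] 0.034
level 0.76 [372, 220, 389, 263] 297 [ 0.503 -0.189  0.023] 0.031
knob 0.69 [257, 242, 273, 259] 162 [0.47  0.134 0.116] 0.121
frame 0.79 [227, 165, 322, 266] 6763 [0.566 0.112 0.064] 0.079
printer 0.64 [221, 151, 330, 280] 10014 [0.572 0.104 0.06 ] 0.078
block_thin 0.44 [258, 260, 272, 271] 64 [0.441 0.143 0.038] 0.042
bubble_mid 0.24 [256, 242, 273, 260] 163 [0.469 0.135 0.116] 0.121
tin 0.77 [392, 163, 426, 193] 810 [ 0.682 -0.27   0.048] 0.054
jar 0.57 [166, 241, 187, 265] 390 [0.48  0.392 0.059] 0.065
squeegee 0.57 [461, 170, 491, 223] 772 [ 0.635 -0.476  0.014] 0.022
side [-0.09624475  0.99253243  1.15117508] [-0.106, 0.397, 0.878, -0.244] 601.3023049193529 [0.06429208 0.         0.         0.         0.        ]
level 0.81 [363, 213, 416, 229] 710 [ 0.462 -0.328  0.025] 0.039
level 0.79 [379, 26
[... 186 characters left out ...]
 328, 291, 343] 178 [0.466 0.229 0.038] 0.043
frame 0.77 [212, 239, 338, 332] 6016 [0.56  0.126 0.064] 0.079
printer 0.82 [194, 237, 354, 360] 9899 [0.55  0.142 0.058] 0.077
block_thin 0.6 [209, 241, 337, 332] 6077 [0.56  0.127 0.064] 0.079
block_thick 0.51 [272, 328, 293, 342] 179 [0.466 0.229 0.038] 0.043
block_thick 0.48 [304, 316, 320, 325] 134 [0.444 0.143 0.036] 0.039
bubble_mid 0.61 [296, 285, 313, 303] 217 [0.464 0.143 0.113] 0.119
tin 0.77 [304, 190, 329, 217] 685 [ 0.674 -0.253  0.045] 0.052
jar 0.91 [225, 371, 251, 406] 811 [0.471 0.412 0.054] 0.063
squeegee 0.66 [340, 165, 383, 195] 445 [ 0.628 -0.472  0.013] 0.021
1.1 [9.87558034e-01 1.57254983e-01 8.79214392e-06 8.27234030e-06]
```

```bash
python3 - <<'E'
import cv2,numpy as np
a=cv2.imread('pics/top0.png')[140:320,150:500]; b=cv2.imread('pics/side0.png')[150:410,180:440]
a=cv2.resize(a,(800,411),interpolation=cv2.INTER_CUBIC)
cv2.imwrite('pics/a.png',a)
cv2.imwrite('pics/b.png',cv2.resize(b,(600,600),interpolation=cv2.INTER_CUBIC))
E
```

```text
(no output)
```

View pics/a.png

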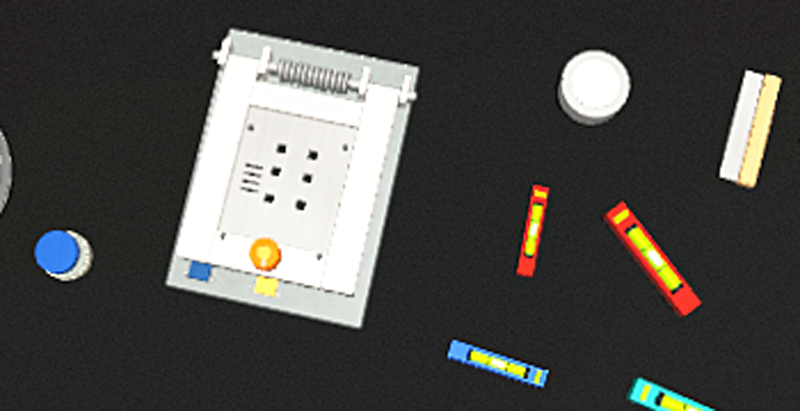

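View pics/b.png

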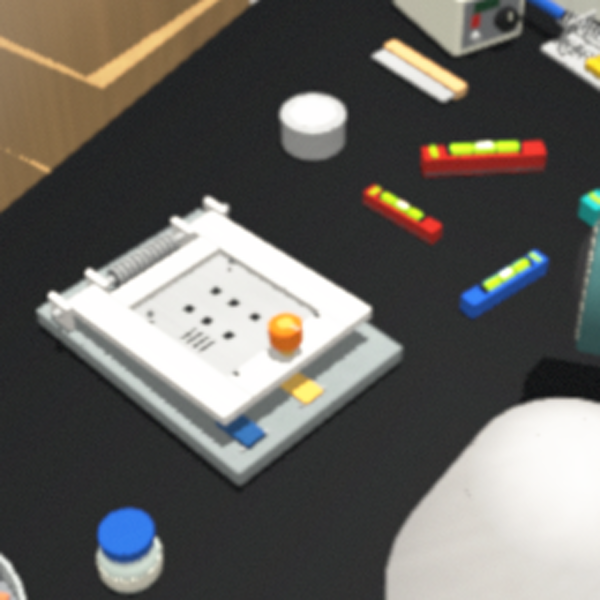

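The larger red level is at top-view px (436,253), with its cross vial end up-left. The brass (thin) block is under the screw at (266,265) and the blue block is parked. That means the front closes too low, so I should turn the knob clockwise. Next I'll fit the poses by matching silhouettes in both views.

```bash
cat >> h.py <<'E'
from scipy.optimize import minimize
def box(x0,x1,y0,y1,z0,z1): return np.array([[x,y,z] for x in(x0,x1) for y in(y0,y1) for z in(z0,z1)])
LEVEL=box(-.08,.08,-.014,.014,0,.03); FRAME=box(-.262,0,-.11,.11,-.0075,.0075)
a_=np.linspace(0,2*np.pi,24,endpoint=False)
KNOB=np.array([[.018*np.cos(t),.018*np.sin(t),z] for t in a_ for z in (0,.024)])
S=4
def hullmask(px):
    m=np.zeros((480*S,640*S),np.uint8); h=cv2.convexHull((px*S+S/2-.5).astype(np.float32)); cv2.fillConvexPoly(m,h.astype(np.int32),1); return m
def fit(views,pts,pose,p0,step):
    """views: [(cam,mask)], pose(p,pts)->world"""
    T=[]
    for c,m in views:
        v,u=np.nonzero(m); b=cv2.morphologyEx(m.astype(np.uint8),cv2.MORPH_OPEN,np.ones((3,3)))
        k,l,st,_=cv2.connectedComponentsWithStats(b); b=(l==1+np.argmax(st[1:,4])).astype(np.uint8)
        b=cv2.resize(b,None,fx=S,fy=S,interpolation=cv2.INTER_NEAREST)
        h=cv2.convexHull(np.argwhere(b)[:,::-1].astype(np.int32)); o=np.zeros_like(b); cv2.fillConvexPoly(o,h,1); T.append(o)
    def cost(p):
        s=0
        for (c,_),t in zip(views,T):
            q=hullmask(proj(c,pose(p,pts))); s+=1-(q&t).sum()/(q|t).sum()
        return s/len(T)
    p0=np.array(p0,float); sim=np.vstack([p0]+[p0+np.eye(len(p0))[i]*step[i] for i in range(len(p0))])
    r=minimize(cost,p0,method='Nelder-Mead',options=dict(initial_simplex=sim,xatol=1e-4,fatol=1e-5,maxiter=120)); return r.x,r.fun
def pz(z,pitch=0):
    def f(p,pts): return pts@ (R.from_euler('z',p[2])*R.from_euler('y',pitch)).as_matrix().T+[p[0],p[1],p[3] if len(p)>3 else z]
    return f
E
python3 - <<'E'
from h import *
V={n:shot(n) for n in("top","side")}
M={q:{n:trace(q,n)[0]["mask"] for n in V} for q in("level","frame","knob")}  # newest pictures of each
def go(q,pts,pose,p0,st):
    for s in(["top"],["side"],["top","side"]):
        p,f=fit([(V[n],M[q][n]) for n in s],pts,pose,p0,st); print(q,s,p.round(4),round(f,3))
    return p
go("level",LEVEL,pz(0),[.465,-.338,.9],[.01,.01,.1])
go("level",LEVEL,pz(0),[.465,-.338,.9,0],[.01,.01,.1,.01])
f=go("frame",FRAME,pz(.0535,.06),[.68,.09,-.24],[.01,.01,.1])
go("frame",FRAME,pz(.0535,.06),[.68,.09,-.24,.0535],[.01,.01,.1,.01])
go("knob",KNOB,lambda p,pts:pts+p,[.468,.138,.095],[.01,.01,.01])
for n in V:
    P=maskpts(V[n],M["frame"][n]); q=(P-[f[0],f[1],.0535])@R.from_euler('z',f[2]).as_matrix()
    rail=q[(abs(q[:,1])>.075)&(abs(q[:,1])<.105)&(q[:,0]<-.03)&(q[:,0]>-.25)]
    print(n,"rail z+ vs x",np.polyfit(rail[:,0],rail[:,2],1).round(4))
E
```

```text
level ['top'] [ 0.465 -0.338  0.9  ] 1.0
level ['side'] [ 0.465 -0.338  0.9  ] 1.0
level ['top', 'side'] [ 0.465 -0.338  0.9  ] 1.0
level ['top'] [ 0.465 -0.338  0.9    0.   ] 1.0
level ['side'] [ 0.465 -0.338  0.9    0.   ] 1.0
level ['top', 'side'] [ 0.465 -0.338  0.9    0.   ] 1.0
frame ['top'] [ 0.7028  0.0804 -0.2257] 0.013
frame ['side'] [ 0.7007  0.0821 -0.2318] 0.014
frame ['top', 'side'] [ 0.7018  0.0806 -0.2286] 0.018
frame ['top'] [ 0.7016  0.0801 -0.2285  0.0565] 0.014
frame ['side'] [ 0.7002  0.0812 -0.2389  0.0542] 0.013
frame ['top', 'side'] [ 0.7027  0.0815 -0.2265  0.0518] 0.016
knob ['top'] [0.4708 0.1335 0.1058] 0.196
knob ['side'] [0.4639 0.1407 0.0971] 0.043
knob ['top', 'side'] [0.4679 0.1353 0.0905] 0.141
top rail z+ vs x [-0.0612  0.008 ]
side rail z+ vs x [-0.059   0.0073]
```

```bash
python3 - <<'E'
from h import *
V={n:shot(n) for n in("top","side")}
M={}
for n in V:
    best=max((t for t in trace("level",n)),key=lambda t:t["mask"].sum()); M[n]=best["mask"]; print(n,np.array(best["extent"]).round())
for p0 in ([.465,-.336,.62],[.465,-.336,.62,0]):
  for s in(["top"],["side"],["top","side"]):
    # vial bump included
    pts=np.vstack([LEVEL,box(-.045,.045,-.006,.006,.03,.038)])
    p,f=fit([(V[n],M[n]) for n in s],pts,pz(0),p0,[.01,.01,.1,.01][:len(p0)]); print(s,p.round(4),round(f,3))
for x,y,z,yaw in [(p[0],p[1],.005,p[2]),(.5931,.1990,.08,-.228),(.4683,.1353,.0705,-.228)]:
    for k in (-np.pi,-np.pi/2,0,np.pi/2,np.pi):
        q=planner.ik([x,y,z],down(yaw+k)); print(round(yaw+k,2),None if q is None else np.round(q,2))
E
```

```text
top [415. 228. 455. 280.]
side [365. 213. 416. 227.]
['top'] [ 0.4663 -0.3406  0.6103] 0.125
['side'] [ 0.4632 -0.3373  0.6386] 0.034
['top', 'side'] [ 0.4639 -0.338   0.6188] 0.097
['top'] [ 0.4649 -0.3374  0.6132  0.01  ] 0.119
['side'] [ 0.4626 -0.3354  0.6399  0.0014] 0.034
['top', 'side'] [ 0.4642 -0.3399  0.627  -0.0027] 0.086
-2.51 None
-0.94 [-0.68  0.33  2.   -0.    0.81  1.84]
0.63 [-0.68  0.33  2.   -0.    0.81  0.27]
2.2 [-0.68  0.33  2.    0.    0.81 -1.3 ]
3.77 None
-3.37 [ 0.28  0.31  1.85  0.    0.98 -1.06]
-1.8 None
-0.23 [ 0.28  0.31  1.85 -0.    0.98  2.08]
1.34 [ 0.28  0.31  1.85 -0.    0.98  0.51]
2.91 [ 0.28  0.31  1.85  0.    0.98 -1.06]
-3.37 [ 0.23  0.08  2.15  0.    0.9  -1.11]
-1.8 None
-0.23 [ 0.23  0.08  2.15 -0.    0.9   2.03]
1.34 [ 0.23  0.08  2.15 -0.    0.9   0.46]
2.91 [ 0.23  0.08  2.15  0.    0.9  -1.11]
```

```bash
python3 - <<'E'
from h import *
print(read_time_s())
x,y,yaw=.4638,-.3378,.628
eoat.grip(.06,25)
env.movep([x,y,.09],down(yaw))
print(env.line_to([x,y,.005],max_speed=.12,guard=8), read_tool_pos(), read_contact_force())
eoat.grip(.0,25); print("gap",read_finger_gap())
env.line_to([x,y,.16],max_speed=.2); print("gap",read_finger_gap(),read_contact_force(),read_time_s())
c=shot("side","s1.png"); 
cv2.imwrite('pics/s1c.png',cv2.resize(c["frame"][120:300,280:480,::-1],None,fx=3,fy=3))
E
```

```text
1.7
False [ 0.46427886 -0.33832479  0.00554084] [0.59483966 0.70589223 0.13590306]
gap 0.02766865653098073
gap 0.027314192508791205 [ 0.20809386  0.0174136  -4.43803833] 6.2083
```

View pics/s1c.png

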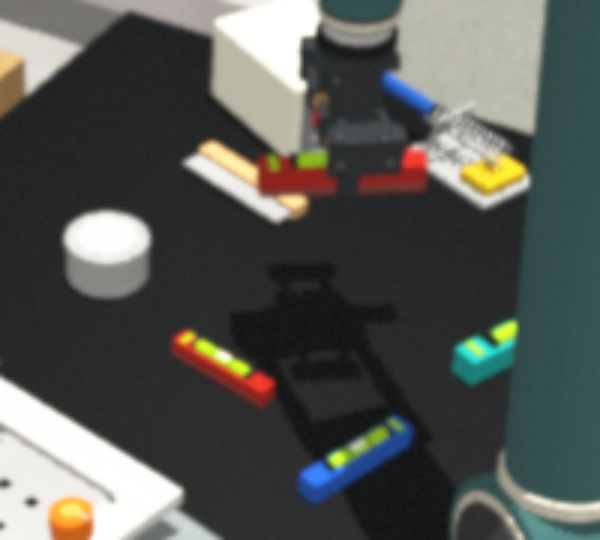

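The level is held square and near its middle, running from px 258 to 425 with the fingers at about 345. Next I'll place it on the left rail.

```bash
cat >> h.py <<'E'
FP=np.array([.7022,.0808,.0535]); FY=-.2285
def fr(loc,pitch=.06): return FP+(R.from_euler('z',FY)*R.from_euler('y',pitch)).apply(loc)
E
python3 - <<'E'
from h import *
q=(R.from_euler('z',FY)*R.from_euler('y',.06)*R.from_euler('x',np.pi)).as_quat()
T=lambda h: fr([-.135,.09,.0075+.005+h])
env.line_to(T(0)*[0,0,0]+[.464,-.338,.21],max_speed=.2)
env.movep(T(.09),q)
env.line_to(T(.012),max_speed=.2)
f0=read_contact_force()
print(T(0),env.line_to(T(-.005),max_speed=.03,guard=2.5),read_tool_pos(),f0,read_contact_force(),read_time_s())
eoat.grip(.05); env.wait(.2)
env.line_to(T(.06),max_speed=.15); print(read_contact_force(),read_time_s())
c=shot("side","s2.png"); cv2.imwrite('pics/s2c.png',cv2.resize(c["frame"][180:380,180:400,::-1],None,fx=3,fy=3))
E
```

```text
[0.59206221 0.1988156  0.07407265] True [0.59291779 0.19910323 0.07420051] [ 1.72657875 -0.39036446 -3.48352265] [ 0.44047494 -0.05744747  5.99526309] 9.6583
[ 0.40206526 -0.45228181 -0.11136071] 10.925
```

View pics/s2c.png

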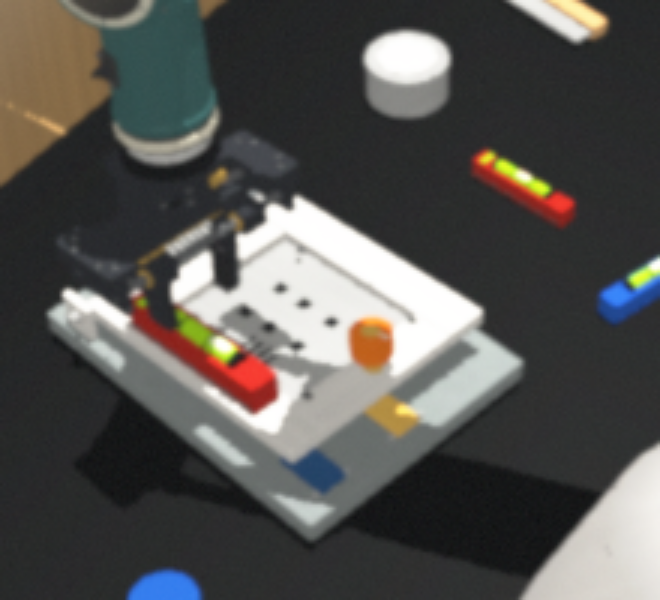

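The level lies along the left rail and is released (crop px 135–275, 290–400). Before gripping the knob I'll refine its axis from an orange segmentation of the first pictures.

```bash
python3 - <<'E'
from h import *
V={n:shot(n) for n in("top","side")}
M={}
for n in V:
    im=cv2.cvtColor(cv2.imread(f'pics/{n}0.png'),cv2.COLOR_BGR2HSV).astype(int); h,s,v=im[...,0],im[...,1],im[...,2]
    m=(h>=3)&(h<=22)&(s>150)&(v>90); w=np.zeros_like(m); 
    if n=="top": w[235:265,250:280]=1
    else: w[283:306,288:315]=1
    M[n]=m&w; vv,uu=np.nonzero(M[n]); print(n,M[n].sum(),uu.min(),uu.max(),vv.min(),vv.max())
f=lambda p,pts: (R.from_euler('z',FY)*R.from_euler('y',.06)).apply(pts)+[p[0],p[1],.0914]
for s in(["top"],["side"],["top","side"]):
    p,e=fit([(V[n],M[n]) for n in s],KNOB,f,[.47,.135],[.006,.006]); print(s,p.round(4),round(e,3))
g=lambda p,pts: f(p,pts)+[0,0,p[2]]
p,e=fit([(V[n],M[n]) for n in V],KNOB,g,[.47,.135,0],[.006,.006,.004]); print(p.round(4),round(e,3))
print("expected",fr([-.24,0,.0235]))
for t in trace("level","side")[:3]:
    if t["extent"][0]<300: print(t["confidence"],fit([(V["side"],t["mask"])],LEVEL,lambda p,pts: (R.from_euler('z',FY)*R.from_euler('y',.06)).apply(pts+[p[0],p[1],.0075])+FP,[-.135,.09],[.005,.005]))
E
```

```text
top 108 259 272 244 262
side 148 297 309 286 302
['top'] [0.4701 0.1348] 0.224
['side'] [0.4656 0.142 ] 0.38
['top', 'side'] [0.4693 0.1348] 0.324
[ 0.4708  0.136  -0.0081] 0.299
expected [0.47023143 0.134747   0.09134907]
0.69 (array([-0.13267944,  0.09174561]), np.float64(0.09177299308878262))
```

```bash
cat >> h.py <<'E'
def kq(yaw,pitch): return (R.from_euler('z',FY)*R.from_euler('y',pitch)*R.from_euler('z',yaw-FY)*R.from_euler('x',np.pi)).as_quat()
def kp(pitch,h=0): return fr([-.24,0,.0075+.016+.014-.019+h],pitch)
E
python3 - <<'E'
from h import *
Y0=1.5
p=np.array(read_tool_pos()); env.line_to([p[0],p[1],.19],max_speed=.3)
eoat.grip(.062,40)
env.movep(kp(.06,.07),kq(Y0,.06))
env.line_to(kp(.06,0),max_speed=.12,guard=8); print(read_tool_pos(),kp(.06),read_contact_force())
eoat.grip(0,40); print("gap",read_finger_gap(),read_contact_force(),read_wrist_torque(),read_time_s())
# press down along the arc
for pit in (.04,.02,.005): env.line_to(kp(pit),kq(Y0,pit),max_speed=.05); print(pit,np.round(read_contact_force(),1))
g=env.line_to(kp(-.03),kq(Y0,-.006),max_speed=.012,guard=9)
print(g,read_tool_pos(),np.round(read_contact_force(),1),read_finger_gap(),read_time_s())
env.wait(.5); print(np.round(read_contact_force(),1))
for n in("side","top"): shot(n,n+"3.png")
a=cv2.imread('pics/side3.png')[190:370,190:370]; b=cv2.imread('pics/top3.png')[150:290,210:350]
cv2.imwrite('pics/c3.png',np.hstack([cv2.resize(a,(400,400),interpolation=3),cv2.resize(b,(400,400),interpolation=3)]))
E
```

```text
[0.47043322 0.13493376 0.08672582] [0.4699394  0.13481492 0.08635807] [-0.10820191  0.61976215 -0.22429987]
gap 0.03505580959873465 [-5.81565099  1.2200253   4.56312166] [ 0.12472142  0.77544234 -0.0333456 ] 14.675
0.04 [-6.1  0.6  5.2]
0.02 [-6.8  2.2  3.4]
0.005 [-6.4  1.5  5. ]
True [0.46711264 0.13544892 0.07056536] [-2.1  0.1  7.7] 0.0350106533248611 15.85
[-2.1 -1.1  7.1]
```

View pics/c3.png

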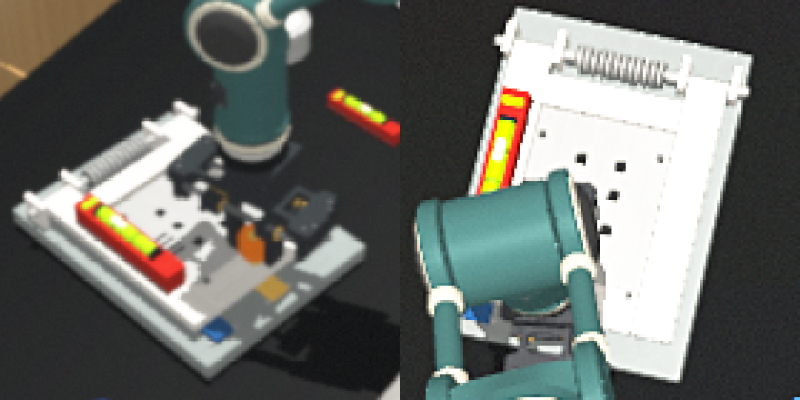

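The level lies flat on the left rail and the side view shows its vial unobstructed. The bubble sits towards the hinge end (crop px ~118,226; vial 95–160), so the front is low, as expected. I'll press harder until the screw is firmly on its block.

```bash
python3 - <<'E'
from h import *
p=np.array(read_tool_pos()); q=read_eef_rot(); x0=kp(-.006)
for k in range(6):
    p=p-[0,0,.0005]; env.line_to(p,q,max_speed=.02); env.wait(.15)
    f=np.array(read_contact_force()); print(p.round(4),np.round(read_tool_pos(),4),f.round(1),round(read_finger_gap(),4))
    if f[2]>16: break
print(x0,read_time_s())
env.wait(1.0)
I=np.mean([shot("side")["frame"].astype(float) for _ in range(4)],0).astype(np.uint8)
cv2.imwrite('pics/side4.png',I[:,:,::-1])
cv2.imwrite('pics/c4.png',cv2.resize(I[270:325,215:280,::-1],None,fx=10,fy=10,interpolation=3))
E
```

```text
[0.4671 0.1354 0.0702] [0.4672 0.1354 0.0708] [-5.8  0.7  6.4] 0.0352
[0.4671 0.1354 0.0697] [0.4672 0.1354 0.0706] [-6.   0.4  8.2] 0.0346
[0.4671 0.1354 0.0692] [0.4673 0.1354 0.0704] [-7.3 -0.7 10.4] 0.0348
[0.4671 0.1354 0.0687] [0.4673 0.1355 0.0703] [-8.7 -0.1 13.5] 0.035
[0.4671 0.1354 0.0682] [0.4673 0.1355 0.0701] [-9.7 -0.8 16.9] 0.0348
[0.46833435 0.13518819 0.07055968] 18.4667
```

View pics/c4.png

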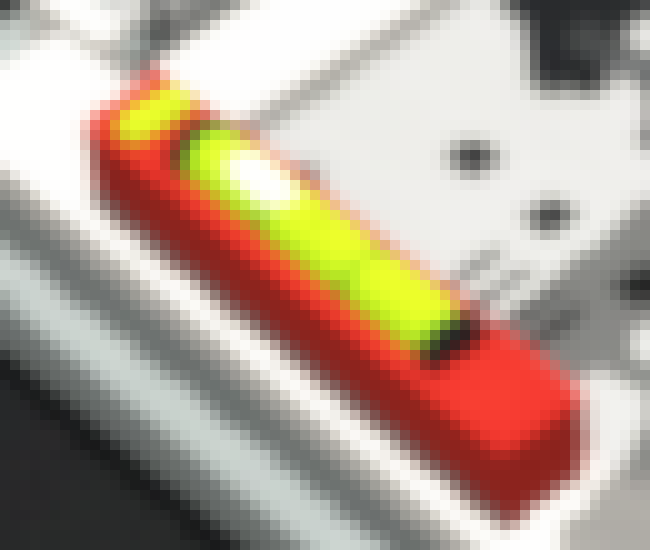

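The bubble lies roughly 20 mm or more towards the hinge (crop px ~(262,178), vial centre ~(318,244)). The press is now 17 N. I'll turn clockwise 1.2 rad first, keep watching the forces, then measure properly with a profile along the vial.

```bash
cat >> h.py <<'E'
def turn(y0,y1,p,pit=-.003,step=.3):
    n=max(1,int(np.ceil(abs(y1-y0)/step)))
    for y in np.linspace(y0,y1,n+1)[1:]:
        env.line_to(p,kq(y,pit),max_speed=.05); 
        print(round(y,2),np.round(read_tool_pos(),4),np.round(read_contact_force(),1),np.round(read_wrist_torque(),2),round(read_joint_positions()[5],3),round(read_finger_gap(),4),round(read_time_s(),2))
def level_look(tag,N=6):
    c=cams.read_camera("side"); fs=[c["frame"].astype(float)]
    m=max((t for t in trace("level","side") if t["extent"][0]<300 and t["extent"][1]>230),key=lambda t:t["confidence"])["mask"]
    fs+=[shot("side")["frame"].astype(float) for _ in range(N-1)]
    I=np.mean(fs,0); cv2.imwrite(f'pics/{tag}.png',I[:,:,::-1].astype(np.uint8))
    pose=lambda p,pts:(R.from_euler('z',FY)).apply(R.from_euler('z',p[2]).apply(pts)+[p[0],p[1],.0075])+FP
    p,e=fit([(c,m)],np.vstack([LEVEL,box(-.045,.045,-.006,.006,.03,.038)]),pose,[-.134,.091,0],[.005,.005,.03]); print("level",p.round(4),round(e,3))
    # rectified top view of the vial plane: 0.25 mm per pixel, columns along x (hinge = right)
    xs=np.arange(-.085,.08501,.00025); ys=np.arange(-.014,.01401,.00025)
    X,Yy=np.meshgrid(xs,ys); W=pose(p,np.c_[X.ravel(),Yy.ravel(),np.full(X.size,.036)])
    uv=proj(c,W).astype(np.float32).reshape(*X.shape,2)
    rect=cv2.remap(I.astype(np.float32),uv[...,0],uv[...,1],cv2.INTER_CUBIC)
    return xs,ys,np.clip(rect,0,255)
E
python3 - <<'E'
from h import *
p=np.array([.4665,.1354,.0682]); Y0=1.5
env.line_to(p,kq(Y0,-.006),max_speed=.02); print(np.round(read_contact_force(),1))
turn(Y0,Y0-1.2,p)
env.wait(1.5); print(np.round(read_contact_force(),1))
xs,ys,r=level_look("lv5")
cv2.imwrite('pics/r5.png',r[:,:,::-1].astype(np.uint8)); np.save('r5.npy',r)
print(read_time_s())
a=cv2.imread('pics/lv5.png')[270:325,215:280]
cv2.imwrite('pics/c5.png',np.vstack([cv2.resize(a,(700,480),interpolation=3),np.ascontiguousarray(cv2.resize(r[:,:,::-1].astype(np.uint8),(700,116)))]))
E
```

```text
[-8.6 -1.7 13.9]
1.2 [0.4671 0.1355 0.0702] [-7.6 -0.5 15.4] [-0.06  1.23 -0.02] 0.604 0.0349 20.37
0.9 [0.467  0.1356 0.0702] [-8.5 -0.1 14.8] [-0.04  1.3  -0.05] 0.904 0.0347 20.82
0.6 [0.467  0.1356 0.0702] [-8.2  0.6 15.5] [ 0.08  1.32 -0.1 ] 1.204 0.0344 21.27
0.3 [0.467  0.1358 0.0702] [-7.8  0.3 14.9] [ 0.17  1.32 -0.02] 1.504 0.0352 21.72
[-8.4  0.4 14.4]
level [-0.1347  0.0914 -0.0055] 0.063
23.5667
```

View pics/c5.png

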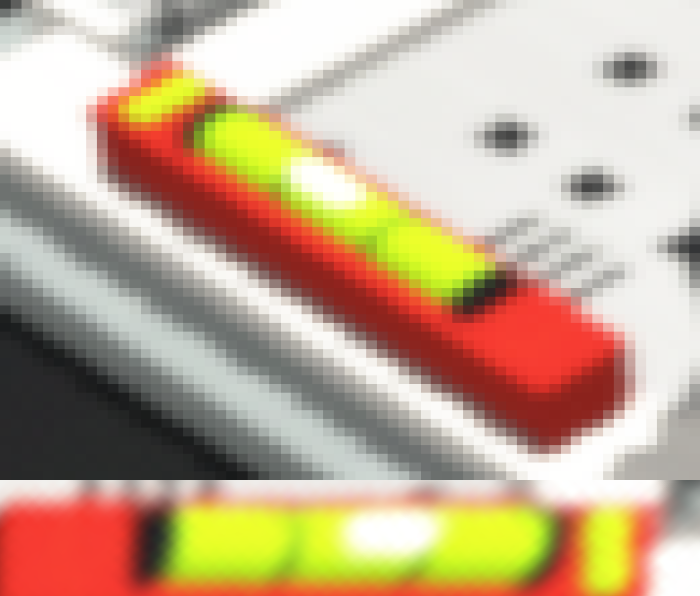

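The rectified strip shows the bubble at about 393 px and the black lines at about 287 and 412. It is still roughly 10 mm towards the hinge and moving the right way. I'll read the profile numerically.

```bash
cat >> h.py <<'E'
def prof(xs,ys,r,show=False):
    b=r[:,:,2]; blue=np.clip(b[(ys>-.009)&(ys<.004)].max(0) if 0 else r[(ys>-.008)&(ys<.006)][:,:,2].mean(0),0,255)
    s=abs(xs)<.042; w=blue[s]-np.percentile(blue[s],40); w[w<0.4*w.max()]=0; xb=(w*xs[s]).sum()/w.sum()
    print("bubble x",round(xb*1e3,2)); return xb,blue
E
python3 - <<'E'
from h import *
xs=np.arange(-.085,.08501,.00025); ys=np.arange(-.014,.01401,.00025); r=np.load('r5.npy')
xb,bl=prof(xs,ys,r)
for lo,hi in((-.011,-.007),(-.007,-.003),(-.003,.001),(.001,.005),(.005,.009),(.009,.013)):
    k=(ys>lo)&(ys<hi); g=r[k].mean(0); print(lo,"G",g[::8,1].astype(int)[18:70].tolist(),"B",g[::8,2].astype(int)[18:70].tolist())
print((xs[::8]*1e3)[18:70].astype(int).tolist())
E
```

```text
bubble x 9.98
-0.011 G [130, 122, 115, 138, 174, 186, 172, 159, 168, 188, 200, 209, 208, 206, 203, 197, 197, 192, 193, 199, 201, 203, 199, 200, 198, 198, 200, 201, 207, 205, 200, 190, 173, 164, 159, 170, 185, 194, 200, 197, 198, 197, 190, 180, 170, 168, 174, 186, 205, 212, 206, 208] B [125, 118, 109, 122, 142, 140, 115, 96, 109, 135, 155, 161, 159, 156, 154, 156, 155, 158, 160, 161, 160, 158, 157, 157, 159, 162, 167, 174, 181, 182, 175, 165, 149, 139, 133, 133, 143, 148, 150, 151, 153, 152, 146, 129, 115, 112, 123, 151, 177, 194, 201, 205]
-0.007 G [47, 50, 76, 138, 203, 236, 244, 241, 242, 244, 244, 247, 244, 244, 243, 236, 233, 226, 225, 231, 237, 241, 238, 240, 240, 242, 245, 244, 247, 246, 248, 246, 244, 245, 241, 242, 244, 241, 242, 239, 240, 241, 241, 243, 240, 239, 238, 222, 195, 156, 112, 96] B [46, 44, 47, 56, 62, 60, 51, 49, 54, 60, 63, 62, 60, 59, 59, 60, 59, 61, 61, 62, 61, 61, 67, 88, 129, 175, 207, 219, 225, 227, 227, 229, 224, 216, 197, 159, 118, 85, 66, 61, 62, 64, 60, 56, 53, 51, 55, 62, 68, 74, 76, 78]
-0.003 G [33, 42, 79, 149, 219, 252, 254, 254, 254, 254, 254, 25
[... 1381 characters left out ...]
, 44]
0.009 G [48, 71, 104, 135, 153, 157, 159, 158, 157, 156, 153, 156, 158, 159, 152, 138, 129, 134, 147, 156, 161, 162, 161, 162, 160, 159, 158, 156, 158, 154, 145, 129, 125, 137, 151, 161, 164, 165, 165, 162, 163, 163, 162, 158, 147, 128, 98, 72, 54, 52, 57, 70] B [39, 40, 41, 41, 40, 40, 39, 40, 40, 40, 39, 38, 39, 39, 39, 38, 39, 41, 41, 40, 40, 40, 39, 39, 40, 40, 39, 39, 38, 39, 40, 41, 41, 40, 39, 38, 39, 39, 39, 39, 38, 39, 39, 38, 38, 37, 37, 38, 40, 43, 45, 45]
[-48, -46, -44, -42, -40, -38, -36, -34, -32, -30, -28, -26, -24, -22, -20, -18, -16, -14, -12, -10, -8, -6, -4, -2, 0, 1, 3, 5, 7, 9, 11, 13, 15, 17, 19, 21, 23, 25, 27, 29, 31, 33, 35, 37, 39, 41, 43, 45, 47, 49, 51, 53]
```

Measured in the same image rows, the lines lie at -13 and +18 mm (centre ≈ +2.5) and the bubble at ≈ +9.7. That leaves about 7.2 mm, or 0.55 rad more clockwise.

```bash
cat >> h.py <<'E'
def lines_bubble(xs,ys,r):
    for lo,hi in((-.003,.001),(.001,.005),(.005,.009)):
        g=cv2.GaussianBlur(r[(ys>lo)&(ys<hi)].mean(0),(1,5),0); G,B=g[:,1],g[:,2]
        def dip(a,b):
            k=(xs>a)&(xs<b); w=np.clip(np.percentile(G[k],85)-3-G[k],0,None); return (w*xs[k]).sum()/w.sum()*1e3, w.max()
        k=abs(xs)<.042; h=(B[k].max()+np.median(B[k][:30]))/2; on=xs[k][B[k]>h]; 
        l,rr=dip(-.024,-.004),dip(.009,.028); bc=(on[0]+on[-1])/2*1e3
        print(f"band {lo}: lines {l[0]:.1f}({l[1]:.0f}) {rr[0]:.1f}({rr[1]:.0f}) bubble {bc:.1f} len {(on[-1]-on[0])*1e3:.1f} offset {bc-(l[0]+rr[0])/2:.1f}")
E
python3 - <<'E'
from h import *
xs=np.arange(-.085,.08501,.00025); ys=np.arange(-.014,.01401,.00025); lines_bubble(xs,ys,np.load('r5.npy'))
p=np.array([.4665,.1354,.0682])
turn(.3,-.25,p,0.)
env.wait(2.0); print(np.round(read_contact_force(),1))
xs,ys,r=level_look("lv6"); lines_bubble(xs,ys,r); np.save('r6.npy',r)
print(read_time_s())
a=cv2.imread('pics/lv6.png')[270:325,215:280]
cv2.imwrite('pics/c6.png',np.vstack([cv2.resize(a,(700,480),interpolation=3),np.ascontiguousarray(cv2.resize(r[:,:,::-1].astype(np.uint8),(700,116)))]))
E
```

```text
band -0.003: lines -12.9(10) nan(0) bubble 10.1 len 23.3 offset nan
band 0.001: lines -13.6(20) 18.2(7) bubble 9.4 len 20.3 offset 7.1
band 0.005: lines -15.1(37) 16.4(31) bubble 8.3 len 17.5 offset 7.6
0.02 [0.467  0.1359 0.0702] [-8.3  1.4 15.7] [ 0.25  1.32 -0.07] 1.777 0.0349 23.99
-0.25 [0.467  0.136  0.0702] [-8.4  1.7 15.2] [ 0.22  1.3  -0.09] 2.052 0.0346 24.42
[-7.7  2.1 15.7]
level [-0.1336  0.0922 -0.0197] 0.08
band -0.003: lines -13.8(8) 18.5(22) bubble 1.9 len 23.3 offset -0.4
band 0.001: lines -14.9(17) 17.1(19) bubble 1.0 len 20.5 offset -0.1
band 0.005: lines -16.3(32) 14.8(31) bubble 0.3 len 18.0 offset 1.0
26.7667h.py:80: RuntimeWarning: invalid value encountered in scalar divide
  k=(xs>a)&(xs<b); w=np.clip(np.percentile(G[k],85)-3-G[k],0,None); return (w*xs[k]).sum()/w.sum()*1e3, w.max()
```

View pics/c6.png

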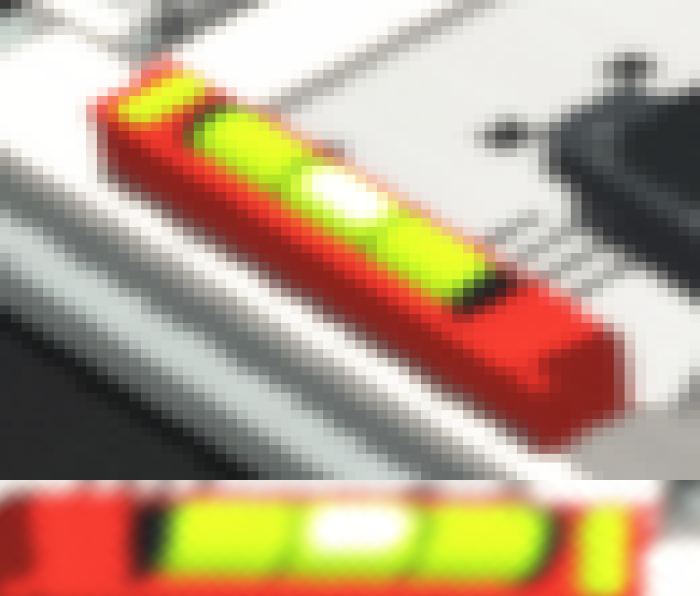

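```bash
python3 - <<'E'
from h import *
env.wait(1.0)
xs,ys,r=level_look("lv7"); lines_bubble(xs,ys,r)
print(np.round(read_contact_force(),1),read_finger_gap(),read_time_s())
env.finish_job()
E
```

```text
level [-0.1334  0.0916 -0.0119] 0.049
band -0.003: lines -13.9(7) 18.4(22) bubble 1.8 len 23.5 offset -0.5
band 0.001: lines -14.8(14) 17.2(19) bubble 0.9 len 20.8 offset -0.3
band 0.005: lines -16.0(29) 15.1(28) bubble 0.0 len 18.5 offset 0.4
[-8.8  1.6 14.5] 0.034950667595400275 28.1167
the job is handed in; nothing more can be done
```

The job is done and handed in at about 28 s. The bubble rests between the two black lines with the knob still gripped and the frame pressed down.

**What I did:** I laid the larger red level on the left rail and released it. The brass (thin) block was under the screw, so I gripped the knob, pressed the frame down onto it and turned clockwise about 1.75 rad.

**Last checks:**
- **Bubble:** it sat within about 0.5 mm of the middle of the lines, in two looks over a second apart.
- **Press:** it held at about 14.5 N upward on the tool. Force had climbed steeply over the last 0.5 mm of travel, which shows the screw is on its block.
- **Grip:** the finger gap stayed at 35 mm at a 40 N grip setting.

**What disagreed or was not checked:**
- **Turn:** 1.75 rad is slightly more than the 0.8–1.6 rad stated. I put this down to about 0.5 mm of give under the press, but did not confirm it.
- **Side force:** about 8 N sideways remained on the tool, because it was slightly off the knob's centre.
- **Top view:** the arm hid part of the vial there, so the bubble was read from the side camera only.
- **Bystanders:** I planned no move near the tin, jar and squeegee, but did not re-measure where they stand.

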